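# Put each coffee cup on the saucer of its colour

### The arm

A 6-joint arm with a two-finger parallel gripper is mounted at the origin on the work surface. World frame = base frame: x ahead of the robot, y to its left, z up, the work surface at z = 0. Lengths are in m, angles in degrees, forces in N, time in s.
With the tool pointing down it reaches from about 0.375 to 0.9 m from the base axis. Payload 3.1 kg.
Tool frame: the origin (TCP) lies on the centre line of the jaws, within the pads' length; the fingertips stand 17 mm ahead of it and the grasp point (between the pads) lies 2 mm behind it; z points along the fingers, y is the line along which they close (so a half turn about z gives the same grasp; the last joint's range is limited). The gripper opens to 87 mm and grips with 3 to 60 N. Pads are 19 mm wide; open, the fingers measure 117 mm over their backs; the gripper's body (75 mm by 190 mm) begins 51 mm behind the grasp point.
Start: joints at [-82.764, 30.224, 82.088, -0, 67.689, -10.227], TCP at [0.188, -0.596, 0.24] pointing down, gripper open.
Joint ranges: [-176.69, 176.69], [-43.24, 126.21], [12.49, 139.97], [-82, 262], [0, 151.66], [-163.58, 163.58]. Speed limits (degrees/s): [159.86, 159.86, 180, 180, 180, 180].

### API

Orientations are given as a 3x3 rotation matrix whose columns are the frame's x, y, z axes.
In Python, from rig import bot, imaging, finder gives the robot as it stands. The module is installed in compiled form; this text tells all that it offers.
- The arm moves only by the tool play_rows, never from a script. Its argument "motion" is a list that holds one entry, the list of rows, each a list of 6 numbers: the shift along the tool's x, y, z in fractions of the full range, 1 being 1 m, then the turn, a rotation vector about the tool's x, y, z in shares of 90 degrees (1.0 is 90 degrees). In form: [[[dx, dy, dz, wx, wy, wz], ...]]. A call has 1 to 8 rows; each row is the pose to reach, as a shift and turn from the pose commanded when the call began, along the tool's axes at that moment; what a row does not reach only later rows make up. A row lasts 1/12 s, in which the tool goes at most 41.7 mm and 7.16 degrees, less where a joint would pass 70% of its speed; a pose out of reach is approached as far as the arm can. A call with a gripper value outside its range is refused whole. "fingers" is the finger opening in m, from 0 to 0.087, set as the call begins (left out, the last holds). The fingers move at their own pace and stop on an object; the grip force is fixed at half the most. Time passes only in rows, so rows that repeat a pose let the fingers close. It gives the time, the measured TCP pose, the force, the opening and the grip force at its end, in the units of the state.
- bot.read_state(): the state, without advancing time (a new reading comes with each control period).
- imaging.capture(name): name is "scene" or "top" or "wrist"; returns a dict with "frame" (400x640x3 uint8, red, green, blue), "camera_matrix" (3x3 intrinsics, pixels), "R" (3x3) and "t" (3): a world point X has camera coordinates R X + t. Camera axes: x right, y down, z forward; pixel columns grow to the right and rows downward; lengths in m; the calibration is good to about 2 mm. A picture is of the moment at which its call begins. There is no depth.
- bot.hand_in(): hands the job in; it is judged then, once.
Trained networks look in the newest picture that a camera, given by its name, has taken for a name from the list of things; names that differ only in an ending like _2 or _b are one class to them, and where a whole thing is asked for, a point or a joint stands for the part that bears it (a point fixed in the world has none). Each returns a list of dicts, best first, with "confidence" (0 to 1); they miss things now and then, are a little off and sometimes report something else, mostly with a low value. They report only what shows in the picture. A call takes as long as a camera call. They do not tell look-alikes from the thing itself.
- finder.recognise(camera, name): "at" ([x, y, z] in m, in world coordinates, good to about 4 mm: the middle of the surface that is visible of it).
- finder.outline_of(camera, name): "pixels" (400x640 bool, what is visible of it).
The state is a dict: "time_s": time; "joint_positions": joint angles; "qvel": joint speeds; "tau": joint torques, N m; "position": TCP position; "tcp_rot": TCP orientation; "force": force on the tool from outside, world axes, zero at the start; "moment": the same for the moment, N m; "opening": opening from 0.0 (shut) to 1.0 (fully open); "grasp_force": force on a finger pad.
Only numpy, scipy, OpenCV 4.12 (cv2) and the standard library are available. Lean on these libraries where they do the work, as an engineer would, in place of code of your own. Each camera call takes 0.05 s, during which the arm holds its last target. There are 200 camera calls.

### The job

Finish laying out the coffee service: stand each of the four coloured cups in the middle of the saucer of its own colour. Most of the cups are still on the tray, but one has been put on the wrong saucer and has to go to its own. It is good china, so set the cups down upright without dropping them, and leave the saucers, the milk jug and the upturned ivory teacup where they are.

Things in the scene. Friction and masses are not known exactly. Their poses are not given: they have to be found in the camera images.
- cup_blue: Blue coffee cup on a short foot, upright, 60 mm high: foot 38 mm across, bowl 59 to 64 mm across from 30 mm height to the rim, wall 3 mm, bottom ivory inside, 0.11 kg, bears a firm grip. Origin: centre of the foot's underside, z up; ear handle along +y to 57 mm from the axis, so grip across x. Starts on the tray or the rose saucer. Foot 5 mm above the table at the start.
- cup_green: Green coffee cup on a short foot, upright, 60 mm high: foot 38 mm across, bowl 59 to 64 mm across from 30 mm height to the rim, wall 3 mm, bottom ivory inside, 0.11 kg, bears a firm grip. Origin: centre of the foot's underside, z up; ear handle along +y to 57 mm from the axis, so grip across x. Starts on the tray or the rose saucer. Foot 5 mm above the table at the start.
- cup_yellow: Yellow coffee cup on a short foot, upright, 60 mm high: foot 38 mm across, bowl 59 to 64 mm across from 30 mm height to the rim, wall 3 mm, bottom ivory inside, 0.11 kg, bears a firm grip. Origin: centre of the foot's underside, z up; ear handle along +y to 57 mm from the axis, so grip across x. Starts on the tray or the rose saucer. Foot 5 mm above the table at the start.
- cup_rose: Rose coffee cup on a short foot, upright, 60 mm high: foot 38 mm across, bowl 59 to 64 mm across from 30 mm height to the rim, wall 3 mm, bottom ivory inside, 0.11 kg, bears a firm grip. Origin: centre of the foot's underside, z up; ear handle along +y to 57 mm from the axis, so grip across x. Starts on the tray. Foot 5 mm above the table at the start.
- saucer_blue: Blue saucer lying loose and flat on the table: 112 mm across, rim 16 mm high, flat ivory well 62 mm across in the middle (floor 5 mm above the table; a thin silver ring, 47 mm across, marks the centre), 0.16 kg. Origin: centre of the underside, z up. Empty at the start.
- saucer_green: Green saucer lying loose and flat on the table: 112 mm across, rim 16 mm high, flat ivory well 62 mm across in the middle (floor 5 mm above the table; a thin silver ring, 47 mm across, marks the centre), 0.16 kg. Origin: centre of the underside, z up. Empty at the start.
- saucer_yellow: Yellow saucer lying loose and flat on the table: 112 mm across, rim 16 mm high, flat ivory well 62 mm across in the middle (floor 5 mm above the table; a thin silver ring, 47 mm across, marks the centre), 0.16 kg. Origin: centre of the underside, z up. Empty at the start.
- saucer_rose: Rose saucer lying loose and flat on the table: 112 mm across, rim 16 mm high, flat ivory well 62 mm across in the middle (floor 5 mm above the table; a thin silver ring, 47 mm across, marks the centre), 0.16 kg. Origin: centre of the underside, z up. The blue, green or yellow cup stands in it at the start.
- milk_jug: Ivory milk jug on the tray behind the cups, 68 mm across, 83 mm high. Origin: centre of its underside, z up, spout along +x to 47 mm, handle along -x to 60 mm. Beside it: an ivory lidded sugar bowl, 91 mm high. The wooden tray is fixed: floor 5 mm, rim 20 mm, brass end handles 46 mm above the table; cups on it stand 105 mm or more apart.
- teacup_ivory: Larger ivory teacup of another service, upside down on the table beyond the saucers: 93 mm across, 75 mm high, foot ring on top. Origin: centre of its mouth, on the table; z up; handle along +y to 78 mm.
Things that resemble listed ones, but are neither listed nor needed, are in the scene too. Of the things that look like the saucer_yellow, the middle-sized one is meant.

How it is judged (in metres and radians):
At the end, for the whole second after the job is handed in: Each of the four cups stands upright (within about 4.5 degrees) and still in the well of the saucer of its own colour, its axis within 10 mm of the saucer's centre and its foot on the well's floor (2 to 8 mm above the saucer's underside), the saucers flat, and the fingers clear of the cups (horizontal distance between cup_blue and saucer_blue below 0.01 m and z of cup_blue in the frame of saucer_blue between 0.002 and 0.008 m and angle between each of cup_blue, saucer_blue, cup_green, saucer_green, cup_yellow, saucer_yellow, cup_rose, saucer_rose's own z axis and vertical below 0.08 rad and linear speed of each of cup_blue, cup_green, cup_yellow, cup_rose below 0.02 m/s and contact force between each of cup_blue, cup_green, cup_yellow, cup_rose and the fingers below 0.1 N and horizontal distance between cup_green and saucer_green below 0.01 m and z of cup_green in the frame of saucer_green between 0.002 and 0.008 m and horizontal distance between cup_yellow and saucer_yellow below 0.01 m and z of cup_yellow in the frame of saucer_yellow between 0.002 and 0.008 m and horizontal distance between cup_rose and saucer_rose below 0.01 m and z of cup_rose in the frame of saucer_rose between 0.002 and 0.008 m); the robot touches nothing.
It fails at once if a cup tips over (leans more than about 40 degrees) (angle between any of cup_blue, cup_green, cup_yellow, cup_rose's own z axis and vertical above 0.7 rad).
It fails at once if a cup is dropped or knocked (moves faster than 0.5 m/s while the fingers do not touch it; a fall of 13 mm or more) ((linear speed of cup_blue above 0.5 m/s and contact force between cup_blue and the fingers below 0.05 N) or (linear speed of cup_green above 0.5 m/s and contact force between cup_green and the fingers below 0.05 N) or (linear speed of cup_yellow above 0.5 m/s and contact force between cup_yellow and the fingers below 0.05 N) or (linear speed of cup_rose above 0.5 m/s and contact force between cup_rose and the fingers below 0.05 N)).
It fails at once if a saucer is pushed more than 40 mm from its place (distance of any of saucer_blue, saucer_green, saucer_yellow, saucer_rose from where it was at the start of the episode above 0.04 m).
It fails at once if the milk jug or the upturned ivory teacup is moved more than 30 mm (distance of any of milk_jug, teacup_ivory from where it was at the start of the episode above 0.03 m).
It also fails if it takes over 120 s, if anything falls off the work surface, if the arm or the gripper's body presses on something with over 40 N, if the wrist force passes 120 N, or if a joint passes its speed limit or range.

## Working session

There is one attempt and no reset: what is moved stays moved. The work goes in short steps, Python scripts to look and compute and a tool call to move; the robot and the scene stay as the last step left them, time stands still between calls to the robot, and variables do not carry over. Pictures are saved under pics/ and viewed, at most 14 in all, crops included, and the job is handed in when it is done.

Besides the shell and the picture viewer there is one more tool, called after "Call:" as a command line: name --argument value ..., lists and objects as JSON in quotes. play_rows: Moves the arm, as the interface text tells. Its arguments: {"type":"object","properties":{"motion":{"type":"array"},"fingers":{"type":"number"}},"required":["motion"]}

```bash
mkdir -p pics; python3 - <<'E'
from rig import bot, imaging, finder
import cv2
s=bot.read_state(); print(s)
for n in ["scene","top"]:
    c=imaging.capture(n); cv2.imwrite(f"pics/{n}0.png",c["frame"][:,:,::-1]); print(n,c["camera_matrix"].tolist(),c["R"].tolist(),c["t"].tolist())
    for k in ["cup_blue","cup_green","cup_yellow","cup_rose","saucer_blue","saucer_green","saucer_yellow","saucer_rose","milk_jug","teacup_ivory"]:
        print(k,[([round(float(v),3) for v in d["at"]],round(d["confidence"],2)) for d in finder.recognise(n,k)])
E
```

```text
{'time_s': 0.0, 'joint_positions': array([-8.27659593e+01,  3.02792261e+01,  8.21588015e+01, -1.82835347e-03,
        6.76875488e+01, -1.02281956e+01]), 'qvel': array([-0.0144613 , -0.01621828,  0.03585118,  0.02474183,  0.0492854 ,
       -0.03551315]), 'tau': array([-5.67322513e-04, -4.40046394e+01, -1.76589417e+01,  6.33421121e-02,
        5.82394504e-02, -1.68278493e-04]), 'position': array([ 0.18746749, -0.59547486,  0.23855539]), 'tcp_rot': array([[ 9.53911349e-01,  3.00088395e-01, -3.05273568e-04],
       [ 3.00088334e-01, -9.53908948e-01,  2.17055529e-03],
       [ 3.60155265e-04, -2.16212636e-03, -9.99997598e-01]]), 'force': array([-0.57842223, -0.3043547 , -0.36231314]), 'moment': array([ 0.02665583,  0.04673235, -0.02643011]), 'grasp_force': 0.0, 'opening': 1.0008239516902468}
scene [[421.33296615312366, 0.0, 319.83683956792413], [0.0, 421.33296615312366, 196.34545588448594], [0.0, 0.0, 1.0]] [[0.47986118242606546, 0.8773442300877328, -0.0005895188054813021], [0.7341349475374588, -0.4019009723032093, -0.5472855628151612], [-0.4803947589273131, 0.26218831093986356, -0.83694
[... 720 characters left out ...]
742731639273, -0.00207931701346645], [-0.9751608101516088, 0.08013449535426713, -0.20649420572687965], [0.20597408742495593, -0.014793777998672021, -0.9784456139418187]] [0.09303895798024125, 0.4892828554711076, 1.2873685550875646]
cup_blue [([0.461, 0.358, 0.039], 0.55)]
cup_green [([0.498, 0.118, 0.034], 0.97)]
cup_yellow [([0.434, -0.268, 0.032], 0.9)]
cup_rose [([0.479, 0.242, 0.033], 0.97)]
saucer_blue [([0.621, -0.08, 0.007], 0.8)]
saucer_green [([0.599, -0.257, 0.007], 0.84)]
saucer_yellow [([0.236, 0.269, 0.013], 0.69), ([0.442, -0.099, 0.011], 0.68)]
saucer_rose [([0.416, -0.245, 0.012], 0.56)]
milk_jug []
teacup_ivory [([0.759, -0.122, 0.051], 0.83), ([0.417, -0.246, 0.011], 0.61)]
```

View pics/scene0.png

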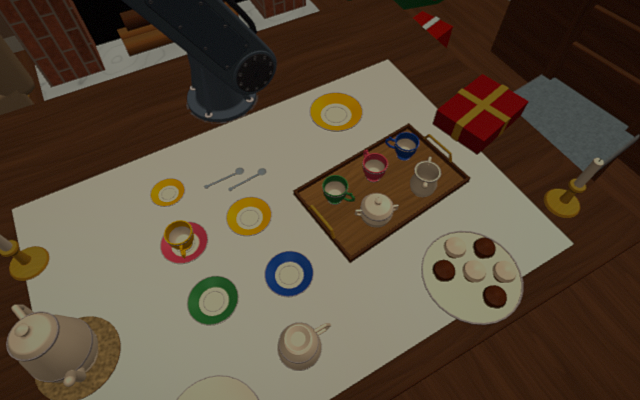

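View pics/top0.png

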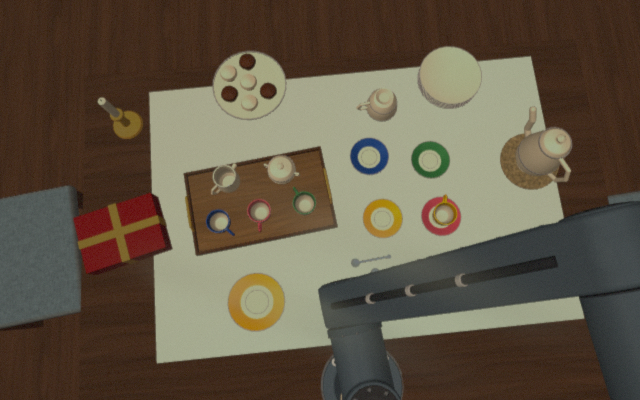

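The scene view shows three yellow saucers: small (168,192), middle-sized (249,216) and large (336,111). In the top view the middle one is at (383,218) and the large one at (257,302). The yellow cup stands on the rose saucer, at (180,237) in the scene view and (444,212) from the top. The green, rose and blue cups are on the tray, at (304,203), (260,211) and (219,222) from the top. I'm choosing the middle yellow saucer, at world position (0.44,-0.10).

Next I'll fit the poses precisely.

```bash
cat > h.py <<'E'
import numpy as np, cv2
from scipy.optimize import minimize, least_squares
from rig import bot, imaging, finder
def proj(c,X):
    P=np.asarray(X)@np.array(c["R"]).T+c["t"]; p=P@np.array(c["camera_matrix"]).T
    return p[:,:2]/p[:,2:]
def lift(c,uv,z):
    R=np.array(c["R"]); o=-R.T@np.array(c["t"])
    d=np.c_[np.asarray(uv,float),np.ones(len(uv))]@np.linalg.inv(c["camera_matrix"]).T@R
    return (o+d*((z-o[2])/d[:,2])[:,None])
A=np.linspace(0,2*np.pi,40)[:-1]
def circ(x,y,r,z): return np.c_[x+r*np.cos(A),y+r*np.sin(A),np.full(39,z)]
def hull(img,p): cv2.fillConvexPoly(img,cv2.convexHull(np.round(p*16).astype(np.int32)),1,shift=4)
def cupmask(c,x,y,yaw,z0=.005,S=4):
    im=np.zeros((400*S,640*S),np.uint8); f=lambda X:proj(c,X)*S
    hull(im,f(np.r_[circ(x,y,.019,z0),circ(x,y,.0295,z0+.03),circ(x,y,.032,z0+.06)]))
    h=np.array([np.cos(yaw),np.sin(yaw)]);n=np.array([-h[1],h[0]])*.004
    hull(im,f([[*(np.array([x,y])+h*r+s*n),z0+z] for r,z in((.025,.018),(.025,.052),(.052,.05),(.057,.045),(.057,.028),(.05,.02)) for s in(-1,1)]))
    return cv2.resize(im.astype(np.float32),(640,400),interpolation=cv2.INTER_AREA)
def fitcup(c,mask,x,y,z0=.005):
    m=mask.astype(np.float32)
    cost=lambda p:np.abs(cupmask(c,p[0],p[1],p[2],z0,2)-m).sum()/m.sum()
    y0=min(np.arange(0,2*np.pi,.26),key=lambda a:cost([x,y,a]))
    best=None
    for a in(y0,):
        r=minimize(cost,[x,y,a],method="Nelder-Mead",options=dict(initial_simplex=[[x,y,a],[x+.01,y,a],[x,y+.01,a],[x,y,a+.3]],xatol=1e-4,maxiter=90))
    return r.x,r.fun
def fitcirc(c,mask,z):
    k=max(cv2.findContours(mask.astype(np.uint8),cv2.RETR_EXTERNAL,cv2.CHAIN_APPROX_NONE)[0],key=cv2.contourArea)
    P=lift(c,cv2.convexHull(k)[:,0],z)[:,:2]
    r=least_squares(lambda q:np.hypot(*(P-q[:2]).T)-q[2],[*P.mean(0),.056],loss="soft_l1",f_scale=.001)
    return r.x
E
python3 - <<'E'
from h import *
ims={n:imaging.capture(n) for n in("top","scene")}
np.set_printoptions(precision=4,suppress=True)
for n,c in ims.items():
    for k,g in dict(blue=(.461,.358),green=(.498,.118),yellow=(.434,-.268),rose=(.479,.242)).items():
        for d in finder.outline_of(n,"cup_"+k)[:1]:
            v,u=np.nonzero(d["pixels"]); x,f=fitcup(c,d["pixels"],*g)
            print(n,"cup",k,round(d["confidence"],2),len(u),u.mean().round(),v.mean().round(),x[:2],np.degrees(x[2]).round(1),round(f,2))
        for d in finder.outline_of(n,"saucer_"+k)[:3]:
            v,u=np.nonzero(d["pixels"]); print(n,"saucer",k,round(d["confidence"],2),len(u),u.mean().round(),v.mean().round(),fitcirc(c,d["pixels"],.016))
c=ims["top"]["frame"][130:250,180:480,::-1]; cv2.imwrite("pics/crop.png",cv2.resize(c,None,fx=2.66,fy=2.66,interpolation=cv2.INTER_CUBIC))
E
```

```text
top saucer blue 0.67 829 381.0 104.0 [ 0.7806 -0.1215  0.0562]
top saucer blue 0.6 1172 369.0 156.0 [ 0.6221 -0.0803  0.0566]
top cup green 0.7 426 303.0 202.0 [0.4911 0.1163] 26.7 0.14
top saucer green 0.66 1157 430.0 159.0 [ 0.5984 -0.2551  0.0558]
top saucer green 0.41 486 445.0 213.0 [ 0.4391 -0.2761  0.0341]
top cup yellow 0.74 470 445.0 213.0 [ 0.4304 -0.2647] 346.3 0.12
top saucer yellow 0.95 1241 382.0 218.0 [ 0.4388 -0.1     0.0557]
top saucer yellow 0.57 2646 256.0 302.0 [0.2395 0.265  0.0776]
top saucer yellow 0.54 1176 369.0 156.0 [ 0.6238 -0.0811  0.0565]
top cup rose 0.95 477 259.0 212.0 [0.4801 0.2376] 176.4 0.08
top saucer rose 0.96 700 438.0 219.0 [ 0.4315 -0.264   0.0552]
scene cup blue 0.86 573 404.0 145.0 [0.4611 0.352 ] 215.6 0.18
scene saucer blue 0.75 1806 288.0 274.0 [ 0.6232 -0.0802  0.0561]
scene cup green 0.95 656 336.0 189.0 [0.4932 0.1164] 175.9 0.19
scene saucer green 0.58 2041 212.0 300.0 [ 0.5983 -0.2541  0.0565]
scene cup yellow 0.8 723 179.0 236.0 [ 0.433  -0.2644] 351.5 0.12
scene saucer yellow 0.93 1655 336.0 111.0 [0.2341 0.2683 0.0786]
scene saucer yellow 0.79 755 167.0 192.0 [ 0.2751 -0.2542  0.0432]
scene saucer yellow 0.71 1435 248.0 216.0 [ 0.4395 -0.0995  0.0569]
scene cup rose 0.82 571 374.0 166.0 [0.4793 0.2397] 173.2 0.11
scene saucer rose 0.9 905 186.0 247.0 [ 0.4336 -0.263   0.0562]
```

View pics/crop.png

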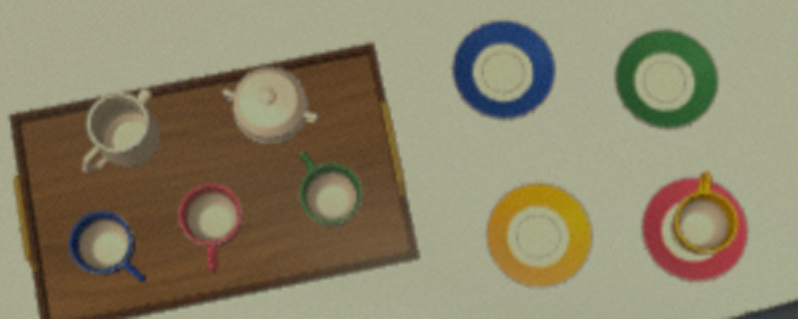

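The crop agrees with the fits. The handles of the yellow, rose, green and blue cups point at about -9°, 175°, 27° and 215°. The middle yellow saucer (fitted radius 56 mm, as specified) is the right one. The yellow cup goes first.

```bash
cat > mv.py <<'E'
import sys, numpy as np
from scipy.spatial.transform import Rotation as Ro
from rig import bot
# args: x y z yaw [; ...]  -> tool-frame shift and turn from the present pose
s=bot.read_state(); R=np.array(s["tcp_rot"]); p=np.array(s["position"])
print("t",round(s["time_s"],2),"p",p.round(4),"yaw",round(np.degrees(np.arctan2(R[1,0],R[0,0])),1),"open",round(s["opening"],3),"grip",round(s["grasp_force"],1))
for a in " ".join(sys.argv[1:]).split(","):
    x,y,z,w=map(float,a.split()); c,d=np.cos(np.radians(w)),np.sin(np.radians(w))
    T=np.array([[c,d,0],[d,-c,0],[0,0,-1]])
    print(a,"->",(R.T@(np.array([x,y,z])-p)).round(4),np.degrees(Ro.from_matrix(R.T@T).as_rotvec()).round(2))
E
python3 mv.py 0.4317 -0.2645 0.2 -9
```

```text
t 2.0 p [ 0.1876 -0.5962  0.2395] yaw 17.5 open 1.001 grip 0.0
0.4317 -0.2645 0.2 -9 -> [ 0.3324 -0.2431  0.0395] [-0.    0.   26.46]
```

The manual's scale: turns go in shares of 90 degrees. Converting my numbers, 26.5 degrees is 0.2944.

Call:
play_rows --motion '[[[0.166, -0.122, 0.02, 0, 0, 0.1444], [0.166, -0.122, 0.02, 0, 0, 0.2944], [0.332, -0.243, 0.04, 0, 0, 0.2944], [0.332, -0.243, 0.04, 0, 0, 0.2944], [0.332, -0.243, 0.04, 0, 0, 0.2944], [0.332, -0.243, 0.04, 0, 0, 0.2944], [0.332, -0.243, 0.04, 0, 0, 0.2944], [0.332, -0.243, 0.04, 0, 0, 0.2944]]]' --fingers 0.087

```text
time_s: 2.67
position: [0.385, -0.3273, 0.2074]
tcp_rot: [[0.988, -0.158, 0.001], [-0.158, -0.988, -0.001], [0.001, 0.0, -1.0]]
force: [0.8, 0.6, -0.1]
opening: 1.002
grasp_force: 0.0
```

```bash
python3 mv.py 0.4317 -0.2645 0.15 -9
```

```text
t 2.67 p [ 0.385  -0.3273  0.2074] yaw -9.1 open 1.002 grip 0.0
0.4317 -0.2645 0.15 -9 -> [ 0.0361 -0.0694  0.0574] [ 0.03 -0.03 -0.07]
```

Call:
play_rows --motion '[[[0.036, -0.069, 0.057, 0, 0, 0], [0.036, -0.069, 0.057, 0, 0, 0], [0.036, -0.069, 0.057, 0, 0, 0], [0.036, -0.069, 0.057, 0, 0, 0], [0.036, -0.069, 0.057, 0, 0, 0]]]'

```text
time_s: 3.08
position: [0.4308, -0.2667, 0.1503]
tcp_rot: [[0.988, -0.155, -0.0], [-0.155, -0.988, -0.0], [-0.0, 0.001, -1.0]]
force: [0.6, -0.5, 0.7]
opening: 1.004
grasp_force: 0.0
```

```bash
python3 mv.py 0.4317 -0.2645 0.048 -9; python3 - <<'E'
from h import *
np.set_printoptions(precision=4,suppress=True)
c=imaging.capture("wrist"); cv2.imwrite("pics/w1.png",c["frame"][:,:,::-1])
for d in finder.outline_of("wrist","cup_yellow")[:1]: print(fitcup(c,d["pixels"],.4317,-.2645))
E
```

```text
t 3.08 p [ 0.4308 -0.2667  0.1503] yaw -8.9 open 1.004 grip 0.0
0.4317 -0.2645 0.048 -9 -> [ 0.0006 -0.0023  0.1023] [0.03 0.02 0.07]
(array([ 0.4293, -0.2643,  6.1   ]), np.float64(0.04332314059138298))
```

View pics/w1.png

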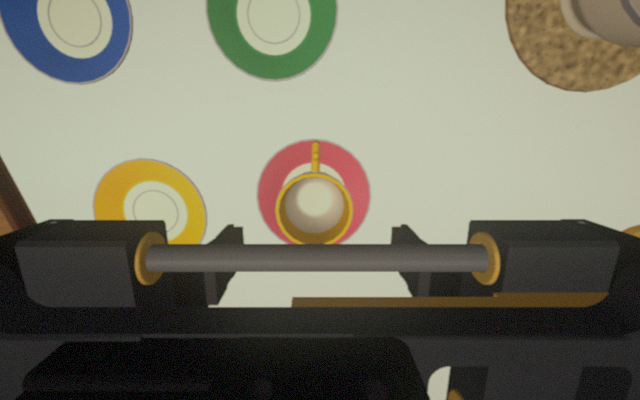

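The wrist view shows the yellow cup at (314,208), centred between the pads with its handle pointing away along the tool x axis. I'm going down, closing and lifting.

Call:
play_rows --motion '[[[0, -0.002, 0.04, 0, 0, 0], [0, -0.002, 0.075, 0, 0, 0], [0, -0.002, 0.095, 0, 0, 0], [0, -0.002, 0.102, 0, 0, 0], [0, -0.002, 0.102, 0, 0, 0]]]'

```text
time_s: 3.6
position: [0.43, -0.2657, 0.0476]
tcp_rot: [[0.987, -0.159, -0.001], [-0.159, -0.987, 0.001], [-0.001, -0.001, -1.0]]
force: [0.1, -0.4, -0.0]
opening: 1.002
grasp_force: 0.0
```

Call:
play_rows --motion '[[[0, 0, 0, 0, 0, 0], [0, 0, 0, 0, 0, 0], [0, 0, 0, 0, 0, 0], [0, 0, 0, 0, 0, 0], [0, 0, 0, 0, 0, 0], [0, 0, 0, 0, 0, 0]]]' --fingers 0.04

```text
time_s: 4.1
position: [0.4313, -0.2647, 0.0492]
tcp_rot: [[0.988, -0.157, 0.001], [-0.157, -0.988, -0.001], [0.001, 0.001, -1.0]]
force: [-0.4, 0.4, 5.2]
opening: 0.692
grasp_force: 29.6
```

Call:
play_rows --motion '[[[0, 0, -0.01, 0, 0, 0], [0, 0, -0.04, 0, 0, 0], [0, 0, -0.07, 0, 0, 0], [0, 0, -0.07, 0, 0, 0], [0, 0, -0.07, 0, 0, 0]]]'

```text
time_s: 4.52
position: [0.4317, -0.2651, 0.1202]
tcp_rot: [[0.988, -0.157, 0.003], [-0.157, -0.988, -0.003], [0.004, 0.003, -1.0]]
force: [0.3, 0.6, -1.9]
opening: 0.691
grasp_force: 29.7
```

```bash
python3 mv.py 0.4392 -0.0998 0.118 -9; python3 - <<'E'
from h import *
np.set_printoptions(precision=4,suppress=True)
s=bot.read_state(); print(s["position"])
for n in("wrist","top","scene"):
    c=imaging.capture(n); 
    for d in finder.outline_of(n,"cup_yellow")[:1]: print(n,fitcup(c,d["pixels"],.431,-.265,.074))
E
```

```text
t 4.52 p [ 0.4317 -0.2651  0.1202] yaw -9.0 open 0.691 grip 29.7
0.4392 -0.0998 0.118 -9 -> [-0.0185 -0.1644  0.0017] [ 0.14 -0.2  -0.02]
[ 0.4317 -0.2651  0.1202]
scene (array([ 0.432 , -0.2639,  6.15  ]), np.float64(0.41448381543159485))
```

Call:
play_rows --motion '[[[-0.003, -0.025, 0, 0, 0, 0], [-0.018, -0.164, 0, 0, 0, 0], [-0.018, -0.164, 0, 0, 0, 0], [-0.018, -0.164, 0, 0, 0, 0], [-0.018, -0.164, 0, 0, 0, 0], [-0.018, -0.164, 0, 0, 0, 0], [-0.018, -0.164, 0, 0, 0, 0]]]'

```text
time_s: 5.4
position: [0.4387, -0.0988, 0.1178]
tcp_rot: [[0.988, -0.154, -0.001], [-0.154, -0.988, 0.0], [-0.001, -0.0, -1.0]]
force: [-0.0, -0.0, -1.3]
opening: 0.689
grasp_force: 29.7
```

```bash
python3 mv.py 0.4392 -0.0998 0.0488 -9
```

```text
t 5.4 p [ 0.4387 -0.0988  0.1178] yaw -8.9 open 0.689 grip 29.7
0.4392 -0.0998 0.0488 -9 -> [0.0007 0.0009 0.069 ] [-0.    0.05  0.11]
```

Call:
play_rows --motion '[[[0.001, 0.001, 0.03, 0, 0, 0], [0.001, 0.001, 0.05, 0, 0, 0], [0.001, 0.001, 0.06, 0, 0, 0], [0.001, 0.001, 0.065, 0, 0, 0], [0.001, 0.001, 0.068, 0, 0, 0], [0.001, 0.001, 0.069, 0, 0, 0], [0.001, 0.001, 0.07, 0, 0, 0], [0.001, 0.001, 0.07, 0, 0, 0]]]'

```text
time_s: 6.07
position: [0.4401, -0.1017, 0.0492]
tcp_rot: [[0.988, -0.157, 0.002], [-0.157, -0.988, -0.001], [0.002, 0.001, -1.0]]
force: [-1.0, -1.0, 1.0]
opening: 0.692
grasp_force: 29.8
```

Call:
play_rows --motion '[[[0, 0, 0.0005, 0, 0, 0], [0, 0, 0.0005, 0, 0, 0], [0, 0, 0.0005, 0, 0, 0], [0, 0, 0.0005, 0, 0, 0], [0, 0, -0.02, 0, 0, 0], [0, 0, -0.06, 0, 0, 0], [0, 0, -0.1, 0, 0, 0], [0, 0, -0.11, 0, 0, 0]]]' --fingers 0.087

```text
time_s: 6.73
position: [0.442, -0.1017, 0.1627]
tcp_rot: [[0.988, -0.157, 0.008], [-0.157, -0.988, -0.004], [0.008, 0.002, -1.0]]
force: [0.7, 0.2, 0.2]
opening: 0.996
grasp_force: 0.0
```

```bash
python3 mv.py 0.4797 0.239 0.16 -5; cat > chk.py <<'E'
import sys
from h import *
np.set_printoptions(precision=4,suppress=True)
k,x,y=sys.argv[1],float(sys.argv[2]),float(sys.argv[3])
for n in("top","scene","wrist"):
    c=imaging.capture(n)
    for d in finder.outline_of(n,"cup_"+k)[:1]: r,f=fitcup(c,d["pixels"],x,y); print(n,"cup",r[:2],np.degrees(r[2]).round(1),round(f,2))
    for d in finder.outline_of(n,"saucer_"+k): 
        q=fitcirc(c,d["pixels"],.016)
        if np.hypot(q[0]-x,q[1]-y)<.05: print(n,"saucer",q)
E
python3 chk.py yellow .439 -.1; python3 chk.py rose .48 .239
```

```text
t 6.73 p [ 0.442  -0.1017  0.1627] yaw -9.0 open 0.996 grip 0.0
0.4797 0.239 0.16 -5 -> [-0.0162 -0.3424  0.0017] [ 0.16 -0.46 -4.01]
scene cup [ 0.443  -0.0998] 349.1 0.07
scene saucer [ 0.4394 -0.0989  0.0551]
wrist cup [ 0.4382 -0.1014] 349.5 0.04
wrist saucer [ 0.4378 -0.0974  0.0549]
top cup [0.4805 0.2401] 177.8 0.32
scene cup [0.4799 0.2397] 174.2 0.08
wrist cup [0.4911 0.2501] -11.5 1.0
```

Converted, -4 degrees is -0.0444.

Call:
play_rows --motion '[[[-0.002, -0.03, 0, 0, 0, -0.0444], [-0.016, -0.342, 0, 0, 0, -0.0444], [-0.016, -0.342, 0, 0, 0, -0.0444], [-0.016, -0.342, 0, 0, 0, -0.0444], [-0.016, -0.342, 0, 0, 0, -0.0444], [-0.016, -0.342, 0, 0, 0, -0.0444], [-0.016, -0.342, 0, 0, 0, -0.0444], [-0.016, -0.342, 0, 0, 0, -0.0444]]]'

```text
time_s: 8.3
position: [0.475, 0.2212, 0.1584]
tcp_rot: [[0.996, -0.088, 0.0], [-0.088, -0.996, -0.0], [0.0, 0.0, -1.0]]
force: [1.1, -0.9, -0.5]
opening: 1.0
grasp_force: 0.0
```

Call:
play_rows --motion '[[[0, -0.02, 0, 0, 0, 0], [0, -0.028, 0, 0, 0, 0], [0, -0.028, 0, 0, 0, 0], [0, -0.028, 0, 0, 0, 0]]]'

```text
time_s: 8.63
position: [0.4772, 0.2463, 0.1581]
tcp_rot: [[0.996, -0.087, -0.001], [-0.087, -0.996, -0.001], [-0.001, 0.001, -1.0]]
force: [-0.9, -0.9, -0.3]
opening: 0.997
grasp_force: 0.0
```

```bash
python3 chk.py rose .48 .239;python3 mv.py 0.48 0.239 0.048 -5
```

```text
wrist cup [0.4781 0.24  ] 177.3 0.07
t 9.08 p [0.4778 0.2462 0.1584] yaw -5.1 open 1.002 grip 0.0
0.48 0.239 0.048 -5 -> [0.0028 0.007  0.1104] [ 0.   0.  -0.1]
```

Converted, -1 degrees is -0.0111.

Call:
play_rows --motion '[[[0.002, 0.006, 0.02, 0, 0, -0.0111], [0.002, 0.006, 0.05, 0, 0, -0.0111], [0.002, 0.006, 0.08, 0, 0, -0.0111], [0.002, 0.006, 0.1, 0, 0, -0.0111], [0.002, 0.006, 0.11, 0, 0, -0.0111], [0.002, 0.006, 0.11, 0, 0, -0.0111]]]'

```text
time_s: 9.58
position: [0.4778, 0.2402, 0.0463]
tcp_rot: [[0.997, -0.071, -0.004], [-0.071, -0.997, -0.001], [-0.004, 0.002, -1.0]]
force: [0.3, 0.7, 1.1]
opening: 1.001
grasp_force: 0.0
```

Call:
play_rows --motion '[[[0, 0, 0, 0, 0, 0], [0, 0, 0, 0, 0, 0], [0, 0, 0, 0, 0, 0], [0, 0, 0, 0, 0, 0], [0, 0, 0, 0, 0, 0], [0, 0, 0, 0, 0, 0]]]' --fingers 0.04

```text
time_s: 10.08
position: [0.4798, 0.2408, 0.0493]
tcp_rot: [[0.998, -0.07, 0.002], [-0.07, -0.998, 0.0], [0.002, -0.0, -1.0]]
force: [0.1, -1.4, 3.7]
opening: 0.689
grasp_force: 29.6
```

Call:
play_rows --motion '[[[0, 0, -0.01, 0, 0, 0], [0, 0, -0.04, 0, 0, 0], [0, 0, -0.08, 0, 0, 0], [0, 0, -0.1, 0, 0, 0], [0, 0, -0.1, 0, 0, 0], [0, 0, -0.1, 0, 0, 0]]]'

```text
time_s: 10.58
position: [0.4797, 0.241, 0.1499]
tcp_rot: [[0.998, -0.07, 0.003], [-0.07, -0.998, 0.001], [0.003, -0.001, -1.0]]
force: [0.6, -0.4, -1.0]
opening: 0.693
grasp_force: 29.7
```

```bash
python3 chk.py rose .4325 -.2635; python3 mv.py 0.4325 -0.2635 0.15 -4
```

```text
top saucer [ 0.4321 -0.2627  0.0558]
scene cup [-0.6275  0.4972] 136.4 1.0
scene saucer [ 0.4322 -0.2627  0.0568]
wrist cup [ 0.4325 -0.2635] 0.0 1.0
t 11.03 p [0.4788 0.2406 0.1475] yaw -4.0 open 0.689 grip 29.7
0.4325 -0.2635 0.15 -4 -> [-0.0106  0.5061 -0.0022] [ 0.03  0.1  -0.04]
```

Call:
play_rows --motion '[[[0, 0.02, 0, 0, 0, 0], [-0.001, 0.05, 0, 0, 0, 0], [-0.01, 0.506, 0, 0, 0, 0], [-0.01, 0.506, 0, 0, 0, 0], [-0.01, 0.506, 0, 0, 0, 0], [-0.01, 0.506, 0, 0, 0, 0], [-0.01, 0.506, 0, 0, 0, 0], [-0.01, 0.506, 0, 0, 0, 0]]]'

```text
time_s: 11.7
position: [0.4516, -0.0599, 0.1482]
tcp_rot: [[0.998, -0.07, -0.0], [-0.07, -0.998, 0.0], [-0.0, -0.0, -1.0]]
force: [1.2, 0.2, -1.1]
opening: 0.69
grasp_force: 29.7
```

```bash
python3 mv.py 0.4325 -0.2635 0.15 -4
```

```text
t 11.7 p [ 0.4516 -0.0599  0.1482] yaw -4.0 open 0.69 grip 29.7
0.4325 -0.2635 0.15 -4 -> [-0.0048  0.2045 -0.0019] [-0.01  0.01 -0.03]
```

Call:
play_rows --motion '[[[-0.005, 0.19, 0, 0, 0, 0], [-0.005, 0.19, 0, 0, 0, 0], [-0.005, 0.19, 0, 0, 0, 0], [-0.005, 0.19, 0, 0, 0, 0], [-0.005, 0.19, 0, 0, 0, 0], [-0.005, 0.19, 0, 0, 0, 0], [-0.005, 0.19, 0, 0, 0, 0]]]'

```text
time_s: 12.28
position: [0.4335, -0.2486, 0.148]
tcp_rot: [[0.997, -0.074, -0.0], [-0.074, -0.997, 0.0], [-0.0, -0.0, -1.0]]
force: [-0.4, 0.1, -0.5]
opening: 0.689
grasp_force: 29.7
```

```bash
python3 mv.py 0.4325 -0.2632 0.0488 -4
```

```text
t 12.28 p [ 0.4335 -0.2486  0.148 ] yaw -4.2 open 0.689 grip 29.7
0.4325 -0.2632 0.0488 -4 -> [0.0001 0.0147 0.0992] [-0.03  0.01 -0.23]
```

Call:
play_rows --motion '[[[0, 0.014, 0.02, 0, 0, 0], [0, 0.014, 0.05, 0, 0, 0], [0, 0.014, 0.075, 0, 0, 0], [0, 0.014, 0.085, 0, 0, 0], [0, 0.014, 0.085, 0, 0, 0]]]'

```text
time_s: 12.7
position: [0.4313, -0.2583, 0.0612]
tcp_rot: [[0.998, -0.069, -0.005], [-0.069, -0.998, 0.005], [-0.005, -0.005, -1.0]]
force: [-0.9, 0.7, -0.9]
opening: 0.692
grasp_force: 29.7
```

```bash
python3 mv.py 0.4325 -0.2632 0.0488 -4
```

```text
t 12.7 p [ 0.4313 -0.2583  0.0612] yaw -3.9 open 0.692 grip 29.7
0.4325 -0.2632 0.0488 -4 -> [0.0016 0.0049 0.0123] [-0.26  0.3   0.06]
```

Call:
play_rows --motion '[[[0.001, 0.003, 0, 0, 0, 0], [0.001, 0.003, 0, 0, 0, 0], [0.001, 0.003, 0, 0, 0, 0]]]'

```text
time_s: 12.95
position: [0.4347, -0.2648, 0.0647]
tcp_rot: [[0.998, -0.07, 0.002], [-0.07, -0.998, -0.002], [0.002, 0.002, -1.0]]
force: [-0.5, -0.2, -0.7]
opening: 0.689
grasp_force: 29.7
```

```bash
python3 mv.py 0.4325 -0.2632 0.0488 -4
```

```text
t 12.95 p [ 0.4347 -0.2648  0.0647] yaw -4.0 open 0.689 grip 29.7
0.4325 -0.2632 0.0488 -4 -> [-0.0023 -0.0015  0.0159] [ 0.12 -0.14 -0.  ]
```

Call:
play_rows --motion '[[[-0.001, -0.001, 0.005, 0, 0, 0], [-0.001, -0.001, 0.009, 0, 0, 0], [-0.001, -0.001, 0.012, 0, 0, 0], [-0.001, -0.001, 0.014, 0, 0, 0], [-0.001, -0.001, 0.015, 0, 0, 0], [-0.001, -0.001, 0.0155, 0, 0, 0], [-0.001, -0.001, 0.0155, 0, 0, 0], [-0.001, -0.001, 0.0155, 0, 0, 0]]]'

```text
time_s: 13.62
position: [0.4326, -0.2632, 0.0491]
tcp_rot: [[0.998, -0.07, 0.0], [-0.07, -0.998, -0.0], [0.0, 0.0, -1.0]]
force: [-1.9, 2.2, 11.9]
opening: 0.691
grasp_force: 30.0
```

Contact is clear, so I'm releasing.

Call:
play_rows --motion '[[[0, 0, 0, 0, 0, 0], [0, 0, 0, 0, 0, 0], [0, 0, 0, 0, 0, 0], [0, 0, 0, 0, 0, 0], [0, 0, -0.02, 0, 0, 0], [0, 0, -0.06, 0, 0, 0], [0, 0, -0.1, 0, 0, 0], [0, 0, -0.11, 0, 0, 0]]]' --fingers 0.087

```text
time_s: 14.28
position: [0.4348, -0.2651, 0.1623]
tcp_rot: [[0.998, -0.07, 0.006], [-0.07, -0.998, -0.006], [0.007, 0.006, -1.0]]
force: [-0.4, -0.7, 0.7]
opening: 0.993
grasp_force: 0.0
```

```bash
python3 chk.py rose .4325 -.2635; echo; python3 chk.py green .492 .1163; python3 chk.py blue .461 .352;python3 mv.py 0.492 0.1163 0.16 27
```

```text
scene cup [ 0.4351 -0.2639] 177.6 0.05
scene saucer [ 0.4316 -0.2633  0.0555]
wrist cup [ 0.4309 -0.2644] 176.3 0.06
wrist saucer [ 0.4302 -0.2631  0.0563]

top cup [0.4896 0.1138] 28.9 0.09
scene cup [0.4917 0.1161] 32.7 0.05
top cup [0.4595 0.3503] 224.8 0.08
scene cup [0.4605 0.3516] 218.2 0.07
t 15.63 p [ 0.4326 -0.2632  0.1578] yaw -4.0 open 0.997 grip 0.0
0.492 0.1163 0.16 27 -> [ 0.0325 -0.3828 -0.0022] [  0.     0.   -31.04]
```

Converted, -34 degrees is -0.3778.

Call:
play_rows --motion '[[[0.002, -0.02, 0, 0, 0, -0.0778], [0.032, -0.383, 0, 0, 0, -0.1556], [0.032, -0.383, 0, 0, 0, -0.2333], [0.032, -0.383, 0, 0, 0, -0.3111], [0.032, -0.383, 0, 0, 0, -0.3778], [0.032, -0.383, 0, 0, 0, -0.3778], [0.032, -0.383, 0, 0, 0, -0.3778], [0.032, -0.383, 0, 0, 0, -0.3778]]]'

```text
time_s: 16.3
position: [0.4805, 0.0468, 0.1579]
tcp_rot: [[0.866, 0.499, 0.0], [0.499, -0.866, -0.0], [0.0, 0.0, -1.0]]
force: [1.9, -1.1, 0.8]
opening: 1.001
grasp_force: 0.0
```

```bash
python3 mv.py 0.491 0.1155 0.15 30
```

```text
t 16.3 p [0.4805 0.0468 0.1579] yaw 29.9 open 1.001 grip 0.0
0.491 0.1155 0.15 30 -> [ 0.0434 -0.0542  0.0079] [ 0.01 -0.01 -0.05]
```

Call:
play_rows --motion '[[[0.042, -0.052, 0.008, 0, 0, 0], [0.042, -0.052, 0.008, 0, 0, 0], [0.042, -0.052, 0.008, 0, 0, 0], [0.042, -0.052, 0.008, 0, 0, 0], [0.042, -0.052, 0.008, 0, 0, 0]]]'

```text
time_s: 16.72
position: [0.4907, 0.1106, 0.1498]
tcp_rot: [[0.866, 0.5, -0.0], [0.5, -0.866, -0.0], [-0.0, 0.0, -1.0]]
force: [0.3, -0.0, -0.5]
opening: 1.002
grasp_force: 0.0
```

```bash
python3 chk.py green .491 .1155; python3 mv.py 0.491 0.1155 0.048 30
```

```text
scene cup [0.4918 0.1155] 29.7 0.26
wrist cup [0.4896 0.1158] 29.2 0.05
t 17.17 p [0.491  0.1103 0.1499] yaw 29.9 open 1.002 grip 0.0
0.491 0.1155 0.048 30 -> [ 0.0026 -0.0045  0.1019] [ 0.  -0.  -0.1]
```

```bash
python3 - <<'E'
from h import *
c=imaging.capture("top"); f=c["frame"]
# brass pixels near the tray's right end
s=imaging.capture("scene"); print(lift(c,[(323,167),(332,203),(327,186)],.04).round(3))
b=(.491,.1155)
for t in(.04,.047,.0585):
  p=[b[0]+.5*t,b[1]-.866*t,.031]; print(p)
def draw(c,im):
  for a,z in((.0435,.031),(.0585,.031)):
    q=[[b[0]+.5*a+.866*w,b[1]-.866*a+.5*w,z] for w in(-.0095,.0095)]
    p=np.round(proj(c,q)*4).astype(int); cv2.line(im,tuple(map(int,p[0])),tuple(map(int,p[1])),(0,0,255),1)
im=cv2.resize(s["frame"][:,:,::-1],None,fx=4,fy=4,interpolation=cv2.INTER_CUBIC); draw(s,im)
cv2.imwrite("pics/tr.png",im[600:1040,1150:1700])
E
```

```text
[[0.594 0.054 0.04 ]
 [0.489 0.038 0.04 ]
 [0.538 0.048 0.04 ]]
[0.511, 0.08086000000000002, 0.031]
[0.5145, 0.074798, 0.031]
[0.52025, 0.06483900000000001, 0.031]
```

View pics/tr.png

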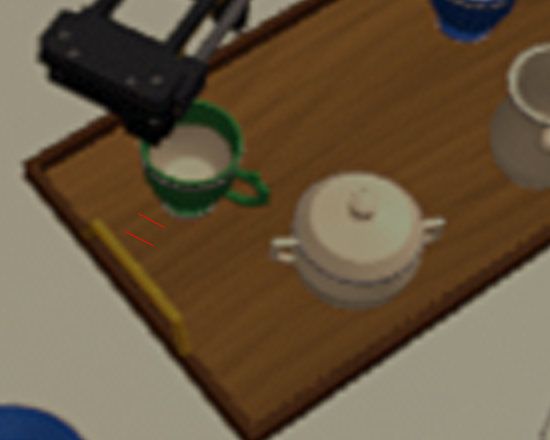

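The crop shows the finger footprint (red) at (145,228), well clear of the brass handle at (140,280) and the sugar bowl at (355,240). I'm grasping the green cup.

Call:
play_rows --motion '[[[0.002, -0.004, 0.02, 0, 0, 0], [0.002, -0.004, 0.05, 0, 0, 0], [0.002, -0.004, 0.08, 0, 0, 0], [0.002, -0.004, 0.095, 0, 0, 0], [0.002, -0.004, 0.101, 0, 0, 0], [0.002, -0.004, 0.101, 0, 0, 0]]]' --fingers 0.085

```text
time_s: 17.77
position: [0.4898, 0.1153, 0.0475]
tcp_rot: [[0.866, 0.499, -0.003], [0.499, -0.866, -0.0], [-0.003, -0.001, -1.0]]
force: [0.1, 0.6, -0.2]
opening: 0.979
grasp_force: 0.0
```

Call:
play_rows --motion '[[[0, 0, 0, 0, 0, 0], [0, 0, 0, 0, 0, 0], [0, 0, 0, 0, 0, 0], [0, 0, 0, 0, 0, 0], [0, 0, 0, 0, 0, 0], [0, 0, 0, 0, 0, 0]]]' --fingers 0.04

```text
time_s: 18.27
position: [0.4911, 0.1155, 0.0496]
tcp_rot: [[0.866, 0.499, 0.002], [0.499, -0.866, 0.0], [0.001, 0.001, -1.0]]
force: [-0.5, 1.3, 4.9]
opening: 0.693
grasp_force: 29.6
```

Call:
play_rows --motion '[[[0, 0, -0.01, 0, 0, 0], [0, 0, -0.04, 0, 0, 0], [0, 0, -0.08, 0, 0, 0], [0, 0, -0.1, 0, 0, 0], [0, 0, -0.1, 0, 0, 0], [0, 0, -0.1, 0, 0, 0]]]'

```text
time_s: 18.77
position: [0.4912, 0.1154, 0.1503]
tcp_rot: [[0.866, 0.5, 0.003], [0.5, -0.866, -0.0], [0.003, 0.002, -1.0]]
force: [-0.6, -0.4, -2.2]
opening: 0.689
grasp_force: 29.8
```

```bash
python3 mv.py 0.5984 -0.2546 0.15 30
```

```text
t 18.77 p [0.4912 0.1154 0.1503] yaw 30.0 open 0.689 grip 29.8
0.5984 -0.2546 0.15 30 -> [-0.0919  0.3741  0.0006] [ 0.09 -0.16 -0.03]
```

Call:
play_rows --motion '[[[-0.004, 0.016, 0, 0, 0, 0], [-0.01, 0.04, 0, 0, 0, 0], [-0.092, 0.374, 0, 0, 0, 0], [-0.092, 0.374, 0, 0, 0, 0], [-0.092, 0.374, 0, 0, 0, 0], [-0.092, 0.374, 0, 0, 0, 0], [-0.092, 0.374, 0, 0, 0, 0], [-0.092, 0.374, 0, 0, 0, 0]]]'

```text
time_s: 19.43
position: [0.5702, -0.1658, 0.1466]
tcp_rot: [[0.867, 0.499, -0.004], [0.499, -0.867, 0.002], [-0.003, -0.004, -1.0]]
force: [1.8, 1.4, -0.9]
opening: 0.69
grasp_force: 29.8
```

```bash
python3 mv.py 0.5984 -0.2546 0.15 30
```

```text
t 19.43 p [ 0.5702 -0.1658  0.1466] yaw 29.9 open 0.69 grip 29.8
0.5984 -0.2546 0.15 30 -> [-0.0199  0.091  -0.0038] [-0.24  0.15 -0.06]
```

Call:
play_rows --motion '[[[-0.009, 0.04, 0, 0, 0, 0], [-0.02, 0.088, 0, 0, 0, 0], [-0.02, 0.088, 0, 0, 0, 0], [-0.02, 0.088, 0, 0, 0, 0], [-0.02, 0.088, 0, 0, 0, 0], [-0.02, 0.088, 0, 0, 0, 0]]]'

```text
time_s: 19.93
position: [0.5965, -0.2483, 0.1471]
tcp_rot: [[0.866, 0.5, -0.004], [0.5, -0.866, 0.003], [-0.002, -0.005, -1.0]]
force: [-0.9, -0.3, -0.7]
opening: 0.691
grasp_force: 29.8
```

```bash
python3 mv.py 0.5984 -0.2546 0.0492 30
```

```text
t 19.93 p [ 0.5965 -0.2483  0.1471] yaw 30.0 open 0.691 grip 29.8
0.5984 -0.2546 0.0492 30 -> [-0.0013  0.0069  0.0979] [-0.28  0.11  0.01]
```

Call:
play_rows --motion '[[[-0.001, 0.005, 0.02, 0, 0, 0], [-0.001, 0.005, 0.05, 0, 0, 0], [-0.001, 0.005, 0.075, 0, 0, 0], [-0.001, 0.005, 0.085, 0, 0, 0], [-0.001, 0.005, 0.085, 0, 0, 0], [-0.001, 0.005, 0.085, 0, 0, 0], [-0.001, 0.005, 0.085, 0, 0, 0]]]'

```text
time_s: 20.52
position: [0.6009, -0.2553, 0.0653]
tcp_rot: [[0.866, 0.5, 0.002], [0.5, -0.866, -0.001], [0.001, 0.002, -1.0]]
force: [-0.2, 0.6, -0.6]
opening: 0.692
grasp_force: 29.8
```

```bash
python3 mv.py 0.5984 -0.2546 0.0492 30
```

```text
t 20.52 p [ 0.6009 -0.2553  0.0653] yaw 30.0 open 0.692 grip 29.8
0.5984 -0.2546 0.0492 30 -> [-0.0018 -0.0018  0.0161] [ 0.13 -0.07  0.02]
```

Call:
play_rows --motion '[[[-0.001, -0.001, 0.005, 0, 0, 0], [-0.001, -0.001, 0.009, 0, 0, 0], [-0.001, -0.001, 0.012, 0, 0, 0], [-0.001, -0.001, 0.014, 0, 0, 0], [-0.001, -0.001, 0.015, 0, 0, 0], [-0.001, -0.001, 0.0155, 0, 0, 0], [-0.001, -0.001, 0.0155, 0, 0, 0], [-0.001, -0.001, 0.0155, 0, 0, 0]]]'

```text
time_s: 21.18
position: [0.5984, -0.2551, 0.0497]
tcp_rot: [[0.866, 0.499, 0.0], [0.499, -0.866, -0.0], [0.0, 0.0, -1.0]]
force: [-2.5, 1.4, 6.5]
opening: 0.69
grasp_force: 29.7
```

Call:
play_rows --motion '[[[0, 0, 0, 0, 0, 0], [0, 0, 0, 0, 0, 0], [0, 0, 0, 0, 0, 0], [0, 0, 0, 0, 0, 0], [0, 0, -0.02, 0, 0, 0], [0, 0, -0.06, 0, 0, 0], [0, 0, -0.1, 0, 0, 0], [0, 0, -0.11, 0, 0, 0]]]' --fingers 0.087

```text
time_s: 21.85
position: [0.6018, -0.2571, 0.1645]
tcp_rot: [[0.866, 0.499, 0.01], [0.5, -0.866, -0.006], [0.005, 0.01, -1.0]]
force: [0.3, -1.2, 0.5]
opening: 0.995
grasp_force: 0.0
```

```bash
python3 chk.py green .5984 -.2546; python3 mv.py 0.46 0.351 0.16 41
```

```text
scene cup [ 0.5995 -0.2542] 27.3 0.13
scene saucer [ 0.5987 -0.2532  0.0564]
wrist cup [ 0.5967 -0.255 ] 28.7 0.03
wrist saucer [ 0.5958 -0.2527  0.0553]
t 22.3 p [ 0.5975 -0.2545  0.1563] yaw 30.0 open 0.998 grip 0.0
0.46 0.351 0.16 41 -> [ 0.1833 -0.5933 -0.0021] [ -0.2    0.08 -11.04]
```

Green is placed well. Next is blue.

Converted, -11 degrees is -0.1222.

Call:
play_rows --motion '[[[0.01, -0.03, 0, 0, 0, -0.0667], [0.183, -0.593, 0, 0, 0, -0.1222], [0.183, -0.593, 0, 0, 0, -0.1222], [0.183, -0.593, 0, 0, 0, -0.1222], [0.183, -0.593, 0, 0, 0, -0.1222], [0.183, -0.593, 0, 0, 0, -0.1222], [0.183, -0.593, 0, 0, 0, -0.1222], [0.183, -0.593, 0, 0, 0, -0.1222]]]'

```text
time_s: 22.97
position: [0.526, 0.062, 0.1576]
tcp_rot: [[0.755, 0.655, -0.001], [0.655, -0.755, 0.0], [-0.001, -0.001, -1.0]]
force: [0.7, 0.9, 0.1]
opening: 0.999
grasp_force: 0.0
```

```bash
python3 mv.py 0.46 0.351 0.155 41
```

```text
t 22.97 p [0.526  0.062  0.1576] yaw 40.9 open 0.999 grip 0.0
0.46 0.351 0.155 41 -> [ 0.1395 -0.2616  0.0027] [-0.06  0.05 -0.07]
```

Call:
play_rows --motion '[[[0.138, -0.259, 0.003, 0, 0, 0], [0.138, -0.259, 0.003, 0, 0, 0], [0.138, -0.259, 0.003, 0, 0, 0], [0.138, -0.259, 0.003, 0, 0, 0], [0.138, -0.259, 0.003, 0, 0, 0], [0.138, -0.259, 0.003, 0, 0, 0], [0.138, -0.259, 0.003, 0, 0, 0], [0.138, -0.259, 0.003, 0, 0, 0]]]'

```text
time_s: 23.63
position: [0.4593, 0.3527, 0.1546]
tcp_rot: [[0.751, 0.66, -0.0], [0.66, -0.751, 0.003], [0.002, -0.002, -1.0]]
force: [0.6, -1.6, -0.5]
opening: 1.0
grasp_force: 0.0
```

Call:
play_rows --motion '[[[0, 0, 0, 0, 0, 0], [0, 0, 0, 0, 0, 0]]]'

```text
time_s: 23.8
position: [0.4609, 0.346, 0.1545]
tcp_rot: [[0.754, 0.657, -0.001], [0.657, -0.754, -0.001], [-0.002, 0.0, -1.0]]
force: [-0.3, 0.2, -0.5]
opening: 1.002
grasp_force: 0.0
```

```bash
python3 chk.py blue .46 .351; python3 mv.py 0.46 0.351 0.048 41
```

```text
scene cup [0.4614 0.3504] 213.5 0.18
wrist cup [0.4581 0.3519] 220.8 0.08
t 24.25 p [0.4619 0.3456 0.1554] yaw 40.9 open 1.0 grip 0.0
0.46 0.351 0.048 41 -> [ 0.0021 -0.0053  0.1074] [-0.   -0.   -0.12]
```

```bash
python3 - <<'E'
from h import *
s=imaging.capture("scene"); b=(.46,.351)
c=imaging.capture("top"); print(lift(c,[(192,230),(187,198)],.04).round(3))
im=cv2.resize(s["frame"][:,:,::-1],None,fx=4,fy=4,interpolation=cv2.INTER_CUBIC)
for a in(-.043,-.058,.043,.058):
    q=[[b[0]+.656*a+.755*w,b[1]-.755*a+.656*w,.031] for w in(-.0095,.0095)]
    p=np.round(proj(s,q)*4).astype(int); cv2.line(im,tuple(map(int,p[0])),tuple(map(int,p[1])),(0,0,255),1)
cv2.imwrite("pics/tr2.png",im[440:800,1450:1950])
E
```

```text
[[0.445 0.427 0.04 ]
 [0.536 0.438 0.04 ]]
```

View pics/tr2.png

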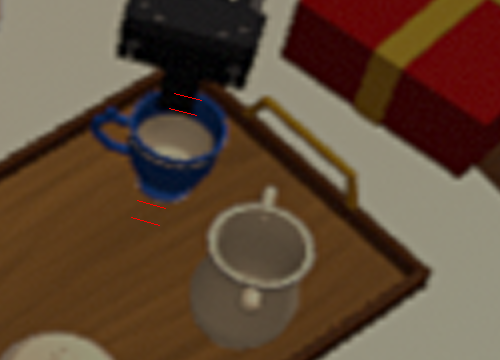

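The crop shows both finger footprints, at (185,105) and (145,212), clear of the brass handle at (255,110) and the jug at (250,270). I'm grasping the blue cup.

Call:
play_rows --motion '[[[0.002, -0.005, 0.02, 0, 0, 0], [0.002, -0.005, 0.05, 0, 0, 0], [0.002, -0.005, 0.08, 0, 0, 0], [0.002, -0.005, 0.1, 0, 0, 0], [0.002, -0.005, 0.1065, 0, 0, 0], [0.002, -0.005, 0.1065, 0, 0, 0]]]' --fingers 0.085

```text
time_s: 24.85
position: [0.4586, 0.3507, 0.0471]
tcp_rot: [[0.755, 0.656, -0.004], [0.656, -0.755, -0.002], [-0.004, -0.001, -1.0]]
force: [-0.6, 0.4, 0.9]
opening: 0.98
grasp_force: 0.0
```

Call:
play_rows --motion '[[[0, 0, 0, 0, 0, 0], [0, 0, 0, 0, 0, 0], [0, 0, 0, 0, 0, 0], [0, 0, 0, 0, 0, 0], [0, 0, 0, 0, 0, 0], [0, 0, 0, 0, 0, 0]]]' --fingers 0.04

```text
time_s: 25.35
position: [0.4604, 0.3519, 0.0499]
tcp_rot: [[0.755, 0.656, 0.002], [0.656, -0.755, 0.001], [0.002, 0.0, -1.0]]
force: [-0.5, 1.2, 4.9]
opening: 0.689
grasp_force: 29.5
```

Call:
play_rows --motion '[[[0, 0, -0.01, 0, 0, 0], [0, 0, -0.04, 0, 0, 0], [0, 0, -0.08, 0, 0, 0], [0, 0, -0.115, 0, 0, 0], [0, 0, -0.115, 0, 0, 0], [0, 0, -0.115, 0, 0, 0]]]'

```text
time_s: 25.85
position: [0.461, 0.352, 0.1667]
tcp_rot: [[0.755, 0.656, 0.005], [0.656, -0.755, 0.002], [0.006, 0.002, -1.0]]
force: [-1.2, -0.3, -1.6]
opening: 0.694
grasp_force: 29.7
```

```bash
python3 mv.py 0.6227 -0.0802 0.165 41
```

```text
t 25.85 p [0.461  0.352  0.1667] yaw 41.0 open 0.694 grip 29.7
0.6227 -0.0802 0.165 41 -> [-0.1613  0.4323  0.0015] [ 0.09 -0.32 -0.03]
```

Call:
play_rows --motion '[[[-0.006, 0.016, 0, 0, 0, 0], [-0.015, 0.04, 0, 0, 0, 0], [-0.161, 0.432, 0, 0, 0, 0], [-0.161, 0.432, 0, 0, 0, 0], [-0.161, 0.432, 0, 0, 0, 0], [-0.161, 0.432, 0, 0, 0, 0], [-0.161, 0.432, 0, 0, 0, 0], [-0.161, 0.432, 0, 0, 0, 0]]]'

```text
time_s: 26.52
position: [0.561, 0.0753, 0.1621]
tcp_rot: [[0.755, 0.656, -0.004], [0.656, -0.755, 0.0], [-0.003, -0.003, -1.0]]
force: [0.8, -0.3, -0.5]
opening: 0.691
grasp_force: 29.7
```

```bash
python3 mv.py 0.6227 -0.0802 0.165 41
```

```text
t 26.52 p [0.561  0.0753 0.1621] yaw 41.0 open 0.691 grip 29.7
0.6227 -0.0802 0.165 41 -> [-0.0554  0.1578 -0.0032] [-0.18  0.18 -0.04]
```

Call:
play_rows --motion '[[[-0.054, 0.153, 0, 0, 0, 0], [-0.054, 0.153, 0, 0, 0, 0], [-0.054, 0.153, 0, 0, 0, 0], [-0.054, 0.153, 0, 0, 0, 0], [-0.054, 0.153, 0, 0, 0, 0], [-0.054, 0.153, 0, 0, 0, 0], [-0.054, 0.153, 0, 0, 0, 0], [-0.054, 0.153, 0, 0, 0, 0]]]'

```text
time_s: 27.18
position: [0.6202, -0.0722, 0.1626]
tcp_rot: [[0.754, 0.656, -0.004], [0.656, -0.754, 0.001], [-0.002, -0.004, -1.0]]
force: [-0.1, -0.2, -1.5]
opening: 0.689
grasp_force: 29.7
```

```bash
python3 mv.py 0.6227 -0.0802 0.0495 41
```

```text
t 27.18 p [ 0.6202 -0.0722  0.1626] yaw 41.0 open 0.689 grip 29.7
0.6227 -0.0802 0.0495 41 -> [-0.0032  0.0081  0.113 ] [-0.2   0.11  0.03]
```

Call:
play_rows --motion '[[[-0.003, 0.007, 0.02, 0, 0, 0], [-0.003, 0.007, 0.05, 0, 0, 0], [-0.003, 0.007, 0.08, 0, 0, 0], [-0.003, 0.007, 0.1, 0, 0, 0], [-0.003, 0.007, 0.1, 0, 0, 0], [-0.003, 0.007, 0.1, 0, 0, 0], [-0.003, 0.007, 0.1, 0, 0, 0]]]'

```text
time_s: 27.77
position: [0.6248, -0.0801, 0.0649]
tcp_rot: [[0.754, 0.657, 0.001], [0.657, -0.754, -0.0], [0.001, 0.001, -1.0]]
force: [0.0, -0.2, -0.4]
opening: 0.694
grasp_force: 29.7
```

```bash
python3 mv.py 0.6227 -0.0802 0.0495 41
```

```text
t 27.77 p [ 0.6248 -0.0801  0.0649] yaw 41.0 open 0.694 grip 29.7
0.6227 -0.0802 0.0495 41 -> [-0.0017 -0.0014  0.0154] [ 0.07 -0.05  0.05]
```

Call:
play_rows --motion '[[[-0.001, -0.001, 0.005, 0, 0, 0], [-0.001, -0.001, 0.009, 0, 0, 0], [-0.001, -0.001, 0.012, 0, 0, 0], [-0.001, -0.001, 0.0135, 0, 0, 0], [-0.001, -0.001, 0.0145, 0, 0, 0], [-0.001, -0.001, 0.015, 0, 0, 0], [-0.001, -0.001, 0.015, 0, 0, 0], [-0.001, -0.001, 0.015, 0, 0, 0]]]'

```text
time_s: 28.43
position: [0.6229, -0.0808, 0.05]
tcp_rot: [[0.755, 0.655, 0.001], [0.655, -0.755, 0.0], [0.0, 0.0, -1.0]]
force: [-1.8, 1.3, 5.6]
opening: 0.696
grasp_force: 29.5
```

Call:
play_rows --motion '[[[0, 0, 0, 0, 0, 0], [0, 0, 0, 0, 0, 0], [0, 0, 0, 0, 0, 0], [0, 0, 0, 0, 0, 0], [0, 0, -0.02, 0, 0, 0], [0, 0, -0.06, 0, 0, 0], [0, 0, -0.1, 0, 0, 0], [0, 0, -0.12, 0, 0, 0]]]' --fingers 0.087

```text
time_s: 29.1
position: [0.6249, -0.0816, 0.1729]
tcp_rot: [[0.755, 0.656, 0.006], [0.656, -0.755, -0.002], [0.003, 0.005, -1.0]]
force: [0.2, 0.0, -0.1]
opening: 0.995
grasp_force: 0.0
```

Call:
play_rows --motion '[[[0, -0.04, -0.03, 0, 0, 0], [0, -0.08, -0.06, 0, 0, 0], [0, -0.14, -0.06, 0, 0, 0], [0, -0.17, -0.06, 0, 0, 0], [0, -0.2, -0.06, 0, 0, 0], [0, -0.2, -0.06, 0, 0, 0], [0, -0.2, -0.06, 0, 0, 0]]]'

```text
time_s: 29.68
position: [0.4889, 0.0722, 0.2289]
tcp_rot: [[0.753, 0.658, -0.002], [0.658, -0.753, 0.0], [-0.001, -0.002, -1.0]]
force: [1.0, -0.5, -0.7]
opening: 0.996
grasp_force: 0.0
```

```bash
for a in "blue .6227 -.0802" "green .5984 -.2546" "rose .4325 -.2635" "yellow .4392 -.0998"; do echo $a; python3 chk.py $a; done; python3 - <<'E'
from h import *
c=imaging.capture("scene"); cv2.imwrite("pics/end.png",c["frame"][:,:,::-1])
E
```

```text
blue .6227 -.0802
top cup [ 0.6226 -0.0827] 222.9 0.08
top saucer [ 0.6211 -0.0804  0.0545]
scene cup [ 0.6236 -0.081 ] 218.0 0.08
scene saucer [ 0.6233 -0.0787  0.0569]
wrist cup [ 0.62   -0.0808] 290.6 0.06
wrist saucer [ 0.6201 -0.0785  0.0559]
green .5984 -.2546
top cup [ 0.5953 -0.256 ] 24.8 0.07
top saucer [ 0.5983 -0.2537  0.0559]
scene cup [ 0.5992 -0.2543] 28.5 0.11
scene saucer [ 0.5988 -0.2539  0.0564]
rose .4325 -.2635
top cup [ 0.432  -0.2653] 178.8 0.08
scene cup [ 0.4334 -0.2622] 179.4 0.06
scene saucer [ 0.4329 -0.2631  0.056 ]
wrist cup [ 0.2392 -0.2168] 320.9 1.0
wrist saucer [ 0.3881 -0.2612  0.015 ]
yellow .4392 -.0998
top cup [ 0.4399 -0.1021] 348.2 0.08
top saucer [ 0.4393 -0.0999  0.0559]
scene cup [ 0.4419 -0.1015] 350.5 0.07
scene saucer [ 0.44   -0.0992  0.0548]
wrist cup [ 0.4387 -0.0923] 244.2 3.07
wrist saucer [ 0.4312 -0.0831  0.0386]
```

View pics/end.png

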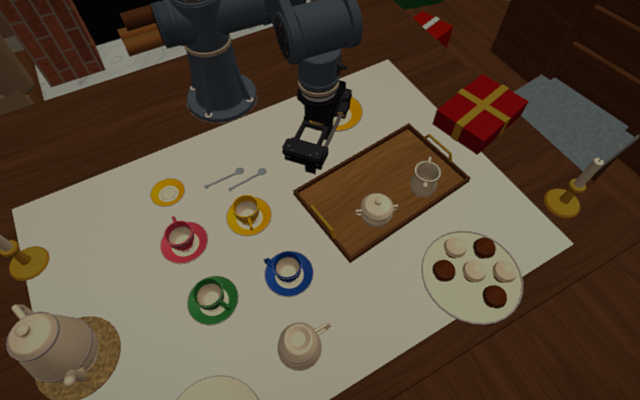

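The final view shows all four cups upright, each on the saucer of its own colour: rose (180,237), yellow (246,210), green (212,297) and blue (288,268). Each fit puts the cup within about 4 mm of its saucer's centre, and the gripper is clear.

```bash
python3 -c "
from rig import bot
print(bot.hand_in())"
```

```text
the job is handed in; nothing more can be done
None
```

The job is handed in, with no verdict returned: all four cups stand upright on the saucers of their own colour, each measured within about 4 mm of centre (10 mm allowed), after about 30 s of the 120 s.

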